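# Put the washed liner back into the canister and shut its lid

## Robot

A 7-joint arm with a two-finger parallel gripper is mounted at the origin on the work surface. World frame = base frame: x ahead of the robot, y to its left, z up, the work surface at z = 0. Lengths are in m, angles in rad, forces in N, time in s.
With the tool pointing down it reaches from about 0.425 to 0.925 m from the base axis. Payload 6.8 kg.
Tool frame: the origin (TCP) lies at the very end of the fingers, on their centre line; the grasp point (between the pads) lies 19 mm behind it (bot.grip_depth is the distance from the TCP to the grasp point, in m); z points along the fingers, y is the direction in which the jaws open and shut (so a half turn about z gives the same grasp; the last joint's range is limited). The gripper opens to 85 mm and grips with 20 to 120 N. Pads are 22 mm wide; open, the fingers measure 114 mm over their backs; the gripper's body (76 mm by 85 mm) begins 54 mm behind the grasp point. The pads swing forward as they close: fully open they stand 13 mm farther back than shut.
Start: joints at [-1.39, 0.477, 0.022, 1.555, -0.011, 1.109, -0.083], TCP at [0.192, 0.647, 0.231] pointing down, gripper open.
Joint ranges: [-2.96, 2.96], [-0.34, 2.1], [-1.41, 1.46], [0.24, 2.44], [-1.37, 4.51], [0.17, 1.92], [-2.96, 2.96]. Speed limits (rad/s): [2.39, 2.39, 3.14, 3.14, 3.14, 3.14, 3.14].

## Interface

Orientations are given as a unit quaternion [w, x, y, z].
In Python, from station import bot gives the robot as it stands.
- The arm moves only by the tool step_arm, never from a script. Its argument "increments" is a list of rows, each a list of 7 numbers: the shift along the world's x, y, z in m, then the turn, a rotation vector about the world's x, y, z in degrees, then the gripper command: -1 is fully open, 1 is shut, values between are in proportion. In form: [[dx, dy, dz, rx, ry, rz, fingers], ...]. A call has 1 to 10 rows; each row is the pose to reach, as a shift and turn from the pose commanded when the call began; what a row does not reach only later rows make up. A row lasts 1/12 s, in which the tool goes at most 41.7 mm and 7.16 degrees, less where a joint would pass 70% of its speed; a pose out of reach is approached as far as the arm can. A call with a gripper value outside its range is refused whole. The fingers move at their own pace and stop on an object; "force" is the grip in N (left out, the last holds). Time passes only in rows, so rows that repeat a pose let the fingers close. It gives the time, the measured TCP pose, the force and the opening at its end, in the units of the state.
- bot.get_obs(): the state, without advancing time (a new reading comes with each control period).
- bot.read_camera(name): name is "scene" or "top"; returns a dict with "color" (384x512x3 uint8, red, green, blue), "intrinsics" (3x3 intrinsics, pixels), "extrinsics" (4x4, takes a point from camera to world coordinates). Camera axes: x right, y up, looking along -z (the intrinsics and any distortion apply to the point x, -y, -z); pixel columns grow to the right and rows downward; lengths in m; the calibration is good to about 2 mm. A picture is of the moment at which its call begins. There is no depth.
- bot.hand_in(): hands the job in, once; it reports no verdict.
Trained networks look in the newest picture that a camera, given by its name, has taken for a name from the list of things; names that differ only in an ending like _2 or _b are one class to them, and where a whole thing is asked for, a point or a joint stands for the part that bears it (a point fixed in the world has none). Each returns a list of dicts, best first, with "conf" (0 to 1); they miss things now and then, are a little off and sometimes report something else, mostly with a low value. They report only what shows in the picture. A call takes as long as a camera call. They do not tell look-alikes from the thing itself.
- bot.recognise(thing, camera): "location" ([column, row] as shares, 0 to 1, of the picture: columns of its width, rows of its height, amid what is visible of it).
- bot.place_of(thing, camera): "location" ([column, row] as shares, 0 to 1, of the picture: columns of its width, rows of its height: a listed point, or the origin of a listed thing).
The state is a dict: "t": time; "q": joint angles; "joint_vel": joint speeds; "joint_torque": joint torques, N m; "eef_pos": TCP position; "tool_rot": TCP orientation; "contact_force": force on the tool from outside, world axes, zero at the start; "torque": the same for the moment, N m; "gripper_width": opening from 0.0 (shut) to 1.0 (fully open).
Only numpy, scipy, OpenCV 4.12 (cv2) and the standard library are available. Lean on these libraries where they do the work, as an engineer would, in place of code of your own. Each camera call takes 0.05 s, during which the arm holds its last target.

## Task

The ceramic canister's inner liner has just been washed: lift it by its arch handle, lower it into the open canister until it just rests level on the taper, and let go. Do not drop it in or press it down, or it jams. Then shut the canister's hinged lid, leaving the canister and everything else standing where it is.

Things in the scene. Friction and masses are not known exactly. Their poses are not given: they have to be found in the camera images.
- canister: The canister: a loose round white ceramic crock, 1.7 kg, 130 mm high without its lid, 158 mm outside diameter at the rim, 106 mm at the foot. Inside a plain cone, 142 mm across at the rim, narrowing evenly (11.3 degrees from vertical) to 93 mm at the floor, 8 mm above the table. Origin: centre of its underside; z up, x from its axis to the lid hinge (left as seen from the robot, within about 30 degrees).
- canister_mouth (a point): Centre of the canister's open mouth, on its axis at rim height, 130 mm above its underside. The liner fits inside at any turn about z.
- lid (a joint): Angle of the canister's hinged lid: 0 shut (flat on the rim), 1.57 upright, stop at 2.05; it starts open, leaning back at 1.65 to 1.9. A stiff friction hinge (0.2 N m) holds it at any angle, so it must be pushed all the way shut (about 2 N near its edge).
- lid_hinge (a point): Middle of the lid's hinge pin, on the canister, 88 mm from its axis and 131 mm above its underside. The pin lies along the canister's y axis. The shut lid's underside is 1 mm above the pin line, its disc's centre 88 mm from the pin.
- lid_edge (a point): Tip of the lid's thumb tab (32 mm wide, 5 mm thick), 186 mm from the hinge pin, moving with the lid. The lid is a round brushed-steel disc, 158 mm in diameter, 0.2 kg, flat below and slightly domed on top, 6 mm thick at its edge and 14 mm in the middle.
- liner: The liner: a loose open grey plastic bucket, 0.17 to 0.29 kg, tapered like the inside of the canister: 130 mm outside diameter at the rim, 99 mm at the bottom, wall 3 mm, 78 mm high, with a rigid arch handle across its mouth (102 mm high overall). Origin: centre of its underside; z up, x along the handle. Rests wall on wall with its underside 22 mm above the canister's underside; pushed or dropped it wedges.
- liner_grip (a point): Middle of the liner's handle bar, on its axis 96.5 mm above its underside. The bar is straight for 84 mm along the liner's x axis, 11 mm wide (along y) and 11 mm high; to be pinched from above across its width. When the liner rests, the handle's top is 6 mm below the canister's rim, clear of the shut lid. Each 1 mm off-centre makes it touch one wall 5 mm higher; let go, it slides to the middle.
- table: The walnut-veneer work surface on which everything stands; its top is at z = 0.
- scrubber: Bystander: green plastic hand scrubber, 85 x 58 x 53 mm, standing beside the liner. Origin under its centre.
- spray_bottle: Bystander: coral spray bottle with white trigger head, 68 mm in diameter, 202 mm high, nozzle reaching 62 mm from its axis. Origin under its centre.
- tumbler: Bystander: white plastic tumbler, 68 mm across the rim, 90 mm high. Origin under its centre.
- soap_dish: Bystander: white dish with a bar of soap, 85 x 120 x 35 mm. Origin under its centre.
There are look-alikes about, which are no part of the job. Leave any purple or turquoise look-alike of the canister alone.

How it is judged:
By the outcome, as a careful person would: the job done as asked, in the order asked, and still so for the second after the job is handed in, with the robot touching nothing.
It also fails if it takes over 64 s, if anything falls off the work surface, if the arm or the gripper's body presses on something with over 40 N, if the wrist force passes 120 N, or if a joint passes its speed limit or range.

## Working session

There is one attempt and no reset: what is moved stays moved. The work goes in short steps, Python scripts to look and compute and a tool call to move; the robot and the scene stay as the last step left them, time stands still between calls to the robot, and variables do not carry over. Pictures are saved under pics/ and viewed, and the job is handed in when it is done.

Besides the shell and the picture viewer there is one more tool, called after ">>>" as name(argument=value, ...) on one line, values as JSON. step_arm: Moves the arm, as the interface text tells. Its arguments: {"type":"object","properties":{"increments":{"type":"array","items":{"type":"array","items":{"type":"number"}}},"force":{"type":"number"}},"required":["increments"]}

```bash
ls; mkdir -p pics; cat > h.py <<'E'
from station import bot
import cv2, numpy as np
def snap(cam,fn=None):
    d=bot.read_camera(cam)
    if fn: cv2.imwrite('pics/'+fn,cv2.cvtColor(d['color'],cv2.COLOR_RGB2BGR))
    return d
def ray(d,px):
    K=np.array(d['intrinsics']);E=np.array(d['extrinsics'])
    v=np.linalg.inv(K)@np.array([px[0],px[1],1.]); v=np.array([v[0],-v[1],-v[2]])
    return E[:3,3],E[:3,:3]@v
def atz(d,px,z):
    o,v=ray(d,px); return o+v*(z-o[2])/v[2]
def proj(d,P):
    K=np.array(d['intrinsics']);E=np.array(d['extrinsics'])
    c=E[:3,:3].T@(np.array(P)-E[:3,3]); u=K@np.array([c[0],-c[1],-c[2]]); return u[:2]/u[2]
E
python3 - <<'E'
from h import *
for c in ['scene','top']:
    d=snap(c,c+'0.png'); print(d.keys(),d['extrinsics'],d['intrinsics'])
    for t in ['canister','canister_mouth','lid_hinge','lid_edge','liner','liner_grip','scrubber','spray_bottle','tumbler','soap_dish']:
        r=bot.place_of(t,c); print(c,t,[(np.round(np.array(x['location'])*[512,384],1),round(x['conf'],2)) for x in r])
print(bot.get_obs())
E
```

```text
pics
dict_keys(['color', 'intrinsics', 'extrinsics']) [[-0.51602491 -0.81765648  0.25525707  0.7811626 ]
 [ 0.85657166 -0.49320905  0.1517558   0.15268194]
 [ 0.00181099  0.29695574  0.95488953  0.99694328]
 [ 0.          0.          0.          1.        ]] [[422.45266849   0.         250.91378046]
 [  0.         422.45266849 198.11781511]
 [  0.           0.           1.        ]]
scene canister [(array([386.3, 299.6]), 0.82), (array([366.9, 174.9]), 0.6), (array([278. , 222.7]), 0.55)]
scene canister_mouth [(array([404.9, 291. ]), 0.96), (array([281.5, 203.8]), 0.79), (array([378. , 152.3]), 0.78), (array([124.6, 222.3]), 0.44)]
scene lid_hinge [(array([416.7, 143. ]), 0.97), (array([410.5, 251.2]), 0.84), (array([320.4, 222.4]), 0.62)]
scene lid_edge [(array([339. , 168.6]), 0.95), (array([358.7, 209.1]), 0.86)]
scene liner [(array([211. , 160.5]), 0.56)]
scene liner_grip [(array([209.7, 141.4]), 0.6)]
scene scrubber [(array([211.1, 155. ]), 0.71), (array([155.7, 115.6]), 0.63)]
scene spray_bottle [(array([222.7, 270.2]), 0.96), (array([211.6, 157.8]), 0.66), (array([125.8, 224.1
[... 1247 characters left out ...]
39012726,  0.47698702,  0.02239084,  1.55538915, -0.01149413,
        1.10931267, -0.08307495]), 'joint_vel': array([ 4.06526390e-05,  1.14701399e-03, -2.13306518e-04, -7.77105119e-04,
       -1.40671941e-04, -8.00154282e-04, -1.96292194e-04]), 'joint_torque': array([ 6.23053929e-04, -5.96349263e+01,  1.60683218e+00, -2.81531650e+01,
        1.25678466e-02,  1.80037703e-03,  4.76016496e-06]), 'eef_pos': array([0.1922162 , 0.64707281, 0.23132103]), 'tool_rot': array([-5.41187556e-06,  1.43876071e-01,  9.89595713e-01,  1.65246806e-05]), 'contact_force': array([ 0.23632938,  0.97733198, -0.53734764]), 'torque': array([-0.035507  ,  0.00711276, -0.06662813]), 'gripper_width': 1.0017484042773614}
```

View pics/scene0.png

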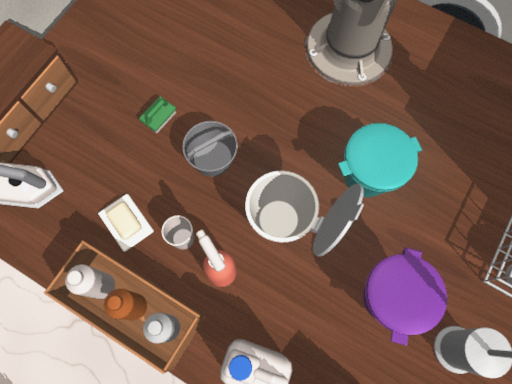

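View pics/top0.png

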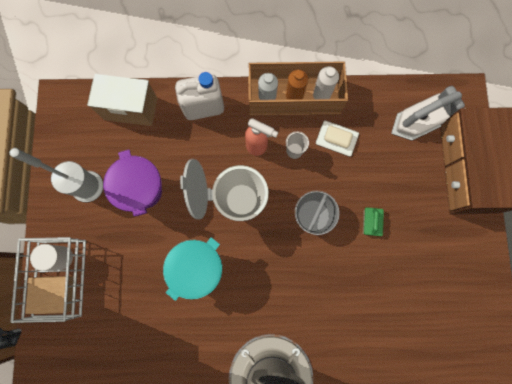

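The wanted canister is the white open crock with the steel lid, at scene (282,207) and top (240,193). The purple one at scene (406,293) / top (133,183) and the turquoise one at scene (381,157) / top (193,269) are shut look-alikes. I'll confirm this with crops and measure.

```bash
python3 - <<'E'
from h import *
D={c:snap(c) for c in ['scene','top']}
out=[]
s=D['scene']['color'][80:280,170:390]; t=D['top']['color'][130:260,160:400]
a=cv2.resize(s[:,:,::-1],None,fx=1.8*1.5,fy=1.8*1.5,interpolation=cv2.INTER_CUBIC); b=cv2.resize(t[:,:,::-1],None,fx=3.2,fy=3.2,interpolation=cv2.INTER_CUBIC)
cv2.imwrite('pics/cs.png',a);cv2.imwrite('pics/ct.png',b)
print(proj(D['top'],[.192,.647,.231]),proj(D['scene'],[.192,.647,.231]))
def tri(ps,pt):
    A=[];B=[]
    for c,p in (('scene',ps),('top',pt)):
        o,v=ray(D[c],p);v/=np.linalg.norm(v);M=np.eye(3)-np.outer(v,v);A.append(M);B.append(M@o)
    x=np.linalg.solve(sum(A),sum(B)); return np.round(x,4)
print('mouth',tri((281.5,203.8),(239.4,194.7)),'hinge',tri((320.4,222.4),(206.6,192.1)),'edge',tri((358.7,209.1),(182.9,181.4)))
print('mouth z', atz(D['scene'],(281.5,203.8),.13),atz(D['top'],(239.4,194.7),.13))
print('hinge z', atz(D['scene'],(320.4,222.4),.131),atz(D['top'],(206.6,192.1),.131))
print('grip', tri((209.7,141.4),(316.6,210.5)),atz(D['scene'],(209.7,141.4),.0965),atz(D['top'],(316.6,210.5),.0965))
for n,p,q in (('canister',(278,222.7),(238.4,198.7)),('liner',(211,160.5),(312.9,214.6)),('scrub',(155.7,115.6),(369.7,221.8)),('spray',(222.7,270.2),(256.1,145.1)),('tumb',(182.7,234.6),(291.3,152.8)),('soap',(124.4,223.6),(334.9,139.1)),('purple',(386.3,299.6),(144.3,188.2)),('turq',(366.9,174.9),(197.1,268.7))):
    print(n,atz(D['scene'],p,0)[:2].round(4),atz(D['top'],q,0)[:2].round(4))
E
```

```text
[  3.37832792 326.98983367] [631.10398249 192.63048816]
mouth [0.5242 0.0784 0.1233] hinge [0.5272 0.1685 0.1556] edge [0.5235 0.2072 0.3181]
mouth z [0.5265101  0.07753518 0.13      ] [0.52258536 0.07957065 0.13      ]
hinge z [0.51991977 0.16826434 0.131     ] [0.53161165 0.17220994 0.131     ]
grip [ 0.4759 -0.1403  0.109 ] [ 0.47154404 -0.14399583  0.0965    ] [ 0.47774238 -0.14262043  0.0965    ]
canister [0.5342 0.0828] [0.5328 0.0878]
liner [ 0.4813 -0.1443] [ 0.4778 -0.1455]
scrub [ 0.4493 -0.3375] [ 0.4516 -0.3229]
spray [0.7006 0.029 ] [0.7077 0.0287]
tumb [ 0.6782 -0.0989] [ 0.6799 -0.0846]
soap [ 0.7285 -0.235 ] [ 0.7237 -0.2284]
purple [0.5632 0.3872] [0.572  0.3849]
turq [0.3116 0.2125] [0.3186 0.2161]
```

```bash
sleep 1
```

```text
(no output)
```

View pics/cs.png

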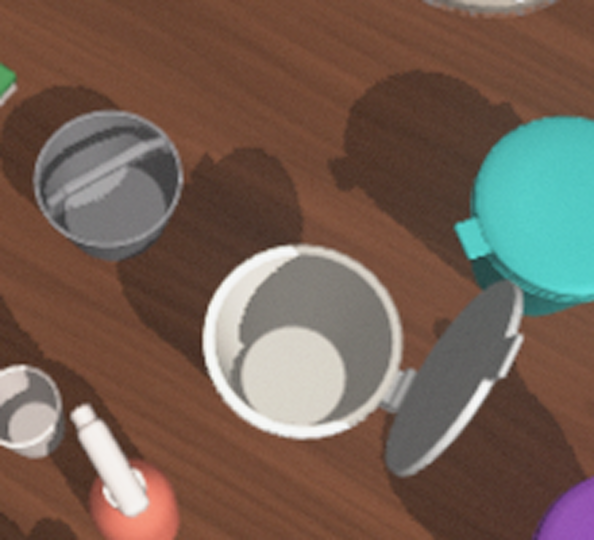

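View pics/ct.png

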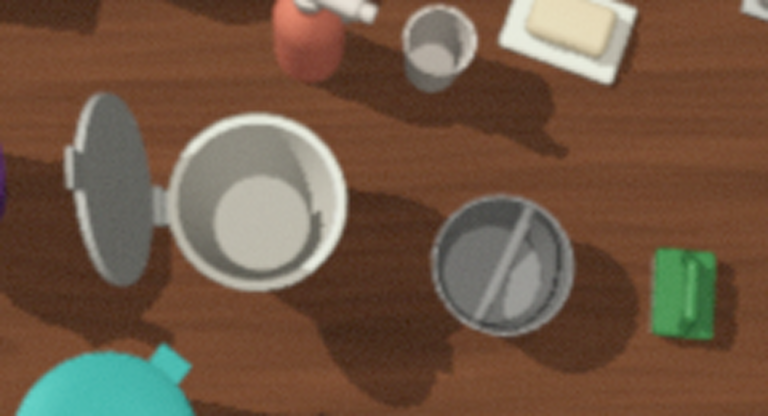

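```bash
cat >> h.py <<'E'
from scipy.optimize import least_squares
def rect(d,c,z,half=.11,s=.0005):
    n=int(2*half/s); pts=np.float32([[0,0],[n,0],[n,n],[0,n]])
    src=np.float32([proj(d,[c[0]-half+p[0]*s,c[1]-half+p[1]*s,z]) for p in pts])
    return cv2.warpPerspective(d['color'],cv2.getPerspectiveTransform(src,pts),(n,n),flags=cv2.INTER_CUBIC).astype(np.float32),s,half
def circ(d,c,z,r,sign=-1,win=.012,chan=None,fixr=True,angs=np.arange(0,360,3)):
    """edge along radial: sign -1 bright inside->dark outside"""
    im,s,half=rect(d,c,z); g=im.mean(2) if chan is None else im[:,:,chan]
    g=cv2.GaussianBlur(g,(0,0),2)
    P=[]
    rr=np.arange(r-win,r+win,s)
    for a in np.radians(angs):
        u=(half+rr*np.cos(a))/s;v=(half+rr*np.sin(a))/s
        val=cv2.remap(g,np.float32(u)[None],np.float32(v)[None],cv2.INTER_LINEAR)[0]
        gr=np.gradient(val)*(sign if sign else 1)
        if not sign: gr=abs(gr)
        k=int(np.argmax(gr))
        if 0<k<len(rr)-1 and gr[k]>1: P.append((c[0]+rr[k]*np.cos(a),c[1]+rr[k]*np.sin(a)))
    P=np.array(P)
    f=lambda q: np.hypot(P[:,0]-q[0],P[:,1]-q[1])-(r if fixr else q[2])
    q=least_squares(f,[c[0],c[1],r],loss='soft_l1',f_scale=.001)
    return q.x,np.median(abs(f(q.x))),len(P)
E
python3 - <<'E'
from h import *
for c in ['scene','top']:
    d=snap(c)
    for i in range(1):
        for fx in (True,False):
            q=[.5245,.0785]
            for _ in range(3): q,e,n=circ(d,q[:2],.130,.079,-1,fixr=fx)
            print(c,'can outer',q.round(4),e.round(5),n)
            q=[.476,-.143]
            for _ in range(3): q,e,n=circ(d,q[:2],.078,.065,0,win=.008,fixr=fx)
            print(c,'liner',q.round(4),e.round(5),n)
    im,s,h=rect(d,[.476,-.142],.102,half=.08)
    cv2.imwrite(f'pics/rect_{c}.png',im[:,:,::-1])
E
```

```text
scene can outer [0.529  0.0791 0.079 ] 0.0005 116
scene liner [ 0.474  -0.1452  0.065 ] 0.00054 120
scene can outer [0.529  0.0791 0.0793] 0.00035 116
scene liner [ 0.474  -0.1451  0.0652] 0.00033 120
top can outer [0.5291 0.0782 0.079 ] 0.00055 119
top liner [ 0.4736 -0.1455  0.065 ] 0.00141 120
top can outer [0.5291 0.0783 0.0797] 0.00025 119
top liner [ 0.4736 -0.1454  0.0649] 0.00154 120[ WARN:0@1.395] global loadsave.cpp:1063 imwrite_ Unsupported depth image for selected encoder is fallbacked to CV_8U.
```

```bash
python3 - <<'E'
import cv2,numpy as np
a=cv2.imread('pics/rect_scene.png');b=cv2.imread('pics/rect_top.png')
im=np.hstack([a,b]);im=cv2.resize(im,None,fx=1.2,fy=1.2);print(im.shape);cv2.imwrite('pics/rects.png',im)
E
```

```text
(384, 768, 3)
```

View pics/rects.png

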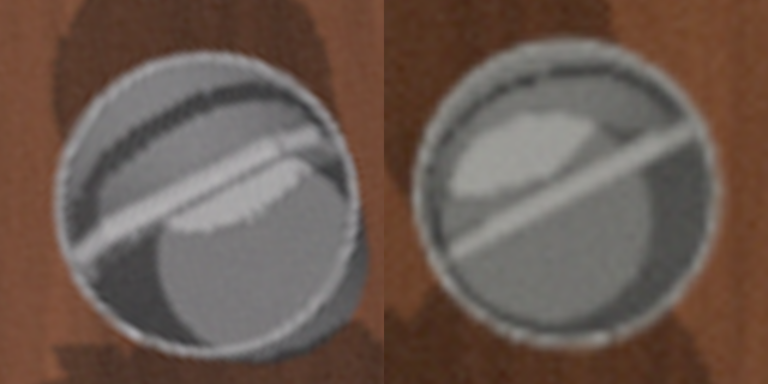

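```bash
python3 - <<'E'
from h import *
for c in ['scene','top']:
    d=snap(c); ctr=np.array([.4738,-.1453]); im,s,h=rect(d,ctr,.102,half=.08)
    g=cv2.GaussianBlur(im.mean(2),(0,0),1.5); best=[]
    # matched filter: bright bar 11mm wide at z=.102 of half-length 35mm
    for a in np.arange(-40,-15,.5):
        t=np.radians(a);u=np.array([np.cos(t),np.sin(t)]);n=np.array([-u[1],u[0]])
        L=np.arange(-.034,.034,.001)
        for o in np.arange(-.015,.015,.0005):
            f=lambda off: cv2.remap(g,np.float32((h+L*u[0]+(o+off)*n[0])/s)[None],np.float32((h+L*u[1]+(o+off)*n[1])/s)[None],1)
            v=np.mean([f(k) for k in(-.003,0,.003)])-.5*(f(-.0085).mean()+f(.0085).mean())
            best.append((v,a,o))
    print(c,sorted(best)[-3:])
E
```

```text
scene [(np.float32(35.765625), np.float64(-30.0), np.float64(0.0015000000000000152)), (np.float32(35.771965), np.float64(-29.0), np.float64(0.0015000000000000152)), (np.float32(35.829758), np.float64(-29.5), np.float64(0.0015000000000000152))]
top [(np.float32(36.631668), np.float64(-28.5), np.float64(0.0020000000000000157)), (np.float32(36.759674), np.float64(-27.5), np.float64(0.0020000000000000157)), (np.float32(36.762268), np.float64(-28.0), np.float64(0.0020000000000000157))]
```

>>> step_arm(increments=[[0,0,0.04,0,0,0,-1],[0,0,0.08,0,0,0,-1],[0,0,0.12,0,0,0,-1],[0,0,0.16,0,0,0,-1],[0,0,0.2,0,0,0,-1],[0.02,-0.02,0.22,0,0,0,-1],[0.045,-0.05,0.22,0,0,0,-1],[0.07,-0.08,0.22,0,0,0,-1],[0.095,-0.11,0.22,0,0,0,-1],[0.12,-0.14,0.22,0,0,0,-1]])

```text
t: 2.23
eef_pos: [0.3132, 0.5055, 0.4516]
tool_rot: [0.0, 0.144, 0.99, 0.0]
contact_force: [0.9, 0.3, 0.5]
gripper_width: 0.997
```

>>> step_arm(increments=[[0.02,-0.034,0,0,0,0,-1],[0.042,-0.07,0,0,0,0,-1],[0.064,-0.104,0,0,0,0,-1],[0.086,-0.138,0,0,0,0,-1],[0.108,-0.172,0,0,0,-3,-1],[0.128,-0.206,0,0,0,-6,-1],[0.15,-0.24,0,0,0,-9,-1],[0.17,-0.275,0,0,0,-12,-1],[0.19,-0.31,0,0,0,-12,-1],[0.2,-0.35,0,0,0,-12,-1]])

```text
t: 3.07
eef_pos: [0.5135, 0.1558, 0.4511]
tool_rot: [0.0, 0.246, 0.969, 0.0]
contact_force: [1.2, 0.4, -0.6]
gripper_width: 0.999
```

>>> step_arm(increments=[[0,-0.04,0,0,0,0,0],[0,-0.08,0,0,0,0,0],[0,-0.12,0,0,0,0,0],[0,-0.16,0,0,0,0,0],[0,-0.2,0,0,0,0,0],[-0.01,-0.24,0,0,0,0,0],[-0.02,-0.27,-0.02,0,0,0,0],[-0.03,-0.29,-0.05,0,0,0,0],[-0.038,-0.3,-0.09,0,0,0,0],[-0.038,-0.3,-0.13,0,0,0,0]])

```text
t: 3.9
eef_pos: [0.4728, -0.1466, 0.3212]
tool_rot: [0.002, 0.249, 0.968, 0.001]
contact_force: [0.1, 0.2, -0.8]
gripper_width: 0.497
```

>>> step_arm(increments=[[0.001,0.001,-0.04,0,0,0,0],[0.001,0.001,-0.08,0,0,0,0],[0.001,0.001,-0.12,0,0,0,0],[0.001,0.001,-0.15,0,0,0,0],[0.001,0.001,-0.18,0,0,0,0],[0.001,0.001,-0.2,0,0,0,0],[0.001,0.001,-0.2,0,0,0,0],[0.001,0.001,-0.2,0,0,0,0]])

```text
t: 4.57
eef_pos: [0.4748, -0.1421, 0.1211]
tool_rot: [-0.001, 0.247, 0.969, -0.0]
contact_force: [-0.4, -0.7, 0.2]
gripper_width: 0.505
```

```bash
python3 - <<'E'
from h import *
a=snap('scene');b=snap('top')
o=bot.get_obs();print(o['eef_pos'],o['q'],o['tool_rot'])
A=cv2.resize(a['color'][90:210,150:270],(400,400),interpolation=2);B=cv2.resize(b['color'][150:270,260:380],(400,400),interpolation=2)
cv2.imwrite('pics/g1.png',np.hstack([A,B])[:,:,::-1])
E
```

```text
[ 0.47636449 -0.1423      0.12275293] [-0.3023332   0.37136229  0.57235611  2.1053104  -0.29641408  0.73965987
  1.53217296] [1.17490412e-03 2.46632249e-01 9.69108415e-01 1.85054087e-04]
```

View pics/g1.png

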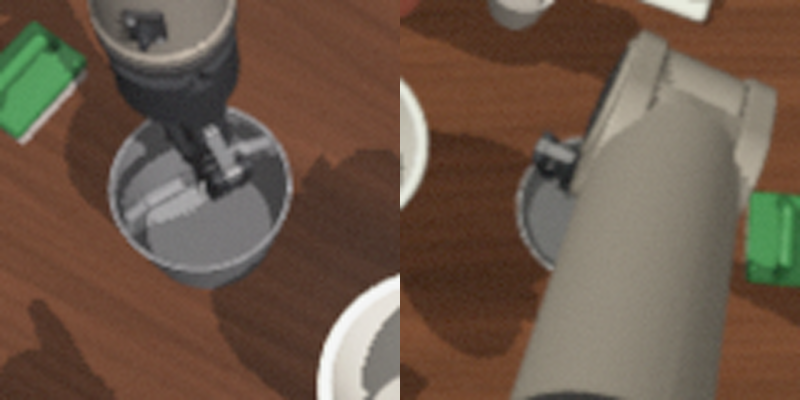

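>>> step_arm(increments=[[-0.001,-0.002,-0.015,0,0,0,0],[-0.001,-0.002,-0.03,0,0,0,0],[-0.001,-0.002,-0.043,0,0,0,0],[-0.001,-0.002,-0.043,0,0,0,0],[-0.001,-0.002,-0.043,0,0,0,0.5],[-0.001,-0.002,-0.043,0,0,0,1],[-0.001,-0.002,-0.043,0,0,0,1],[-0.001,-0.002,-0.043,0,0,0,1],[-0.001,-0.002,-0.043,0,0,0,1],[-0.001,-0.002,-0.043,0,0,0,1]], force=40)

```text
t: 5.5
eef_pos: [0.475, -0.1448, 0.0793]
tool_rot: [0.001, 0.247, 0.969, -0.0]
contact_force: [-1.1, -2.1, 7.3]
gripper_width: 0.12
```

>>> step_arm(increments=[[0,0,0,0,0,0,1],[0,0,0.01,0,0,0,1],[0,0,0.03,0,0,0,1],[0,0,0.06,0,0,0,1],[0,0,0.1,0,0,0,1],[0,0,0.14,0,0,0,1],[0,0,0.16,0,0,0,1],[0,0,0.16,0,0,0,1]])

```text
t: 6.17
eef_pos: [0.4767, -0.1445, 0.2432]
tool_rot: [0.004, 0.247, 0.969, 0.001]
contact_force: [1.2, 0.6, -2.8]
gripper_width: 0.123
```

```bash
python3 - <<'E'
from h import *
a=snap('scene','l1.png');b=snap('top')
o=bot.get_obs();print(o['eef_pos'],o['contact_force'],o['torque'],o['gripper_width'])
E
```

```text
[ 0.47408234 -0.14336021  0.23861389] [-0.6104116   0.37011881 -4.15712408] [ 0.04932823  0.03464813 -0.03452527] 0.11582271306202815
```

View pics/l1.png

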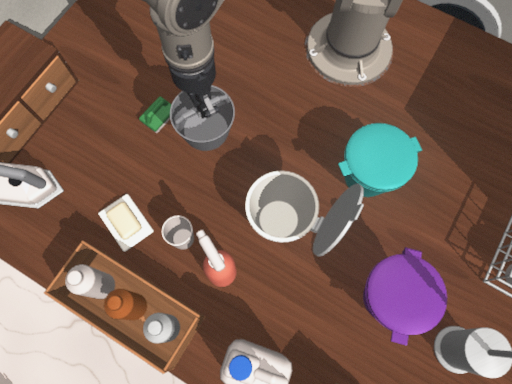

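>>> step_arm(increments=[[0.006,0.02,0.01,0,0,0,1],[0.014,0.05,0.01,0,0,0,1],[0.021,0.08,0.01,0,0,0,1],[0.028,0.11,0.01,0,0,0,1],[0.035,0.14,0.01,0,0,0,1],[0.042,0.17,0.01,0,0,0,1],[0.049,0.2,0.01,0,0,0,1],[0.055,0.222,0.01,0,0,0,1],[0.055,0.222,0.01,0,0,0,1],[0.055,0.222,0.01,0,0,0,1]])

```text
t: 7.1
eef_pos: [0.5278, 0.0794, 0.2459]
tool_rot: [-0.002, 0.245, 0.97, -0.001]
contact_force: [-0.9, -1.2, -1.7]
gripper_width: 0.116
```

```bash
cat >> h.py <<'E'
def state(n=1):
    O=[bot.get_obs()]
    return O[0]
E
python3 - <<'E'
from h import *
a=snap('scene');b=snap('top')
o=bot.get_obs();print(o['eef_pos'],o['contact_force'],o['torque'])
A=cv2.resize(a['color'][120:270,200:350],(400,400),interpolation=2);B=cv2.resize(b['color'][120:270,165:315],(400,400),interpolation=2)
cv2.imwrite('pics/g2.png',np.hstack([A,B])[:,:,::-1])
E
```

```text
[0.52800124 0.07683012 0.24670084] [-0.43813315 -0.97255    -2.22324163] [-0.03194243  0.004375    0.03075788]
```

View pics/g2.png

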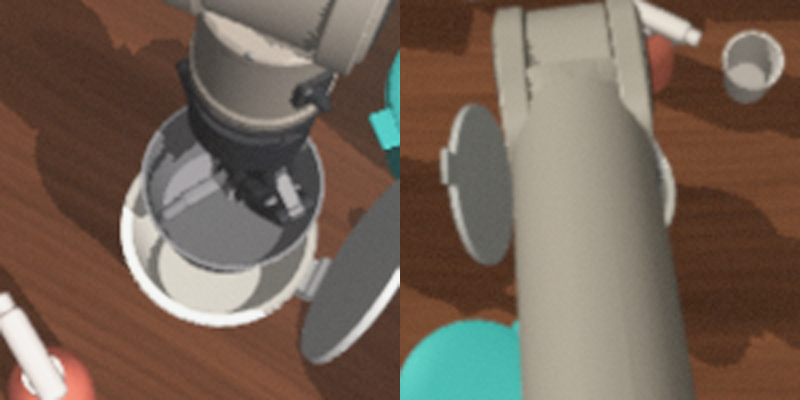

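```bash
python3 - <<'E'
from h import *
a=snap('scene')
im,s,h=rect(a,[.529,.0785],.2488,half=.09); cv2.imwrite('pics/r2.png',cv2.resize(im,None,fx=1.6,fy=1.6)[:,:,::-1])
for z in (.2458,.2488,.2518):
  for fx in (True,False):
    for sg in (0,-1):
      q=[.529,.078]
      for _ in range(4): q,e,n=circ(a,q[:2],z,.065,sg,win=.006,fixr=fx,angs=np.arange(-60,150,3))
      print(z,sg,q.round(4),e.round(5),n)
E
```

```text
0.2458 0 [0.5305 0.0739 0.065 ] 0.00112 63
0.2458 -1 [0.5273 0.0775 0.065 ] 4e-05 53
0.2458 0 [0.5295 0.0721 0.0666] 0.00124 64
0.2458 -1 [0.5269 0.077  0.0654] 0.00034 53
0.2488 0 [0.5313 0.0739 0.065 ] 0.00103 64
0.2488 -1 [0.5281 0.0775 0.065 ] 3e-05 53
0.2488 0 [0.5305 0.0724 0.0663] 0.0012 62
0.2488 -1 [0.528  0.0773 0.0652] 0.00021 53
0.2518 0 [0.5322 0.0739 0.065 ] 0.00097 65
0.2518 -1 [0.5289 0.0775 0.065 ] 0.00049 53
0.2518 0 [0.5314 0.0726 0.0662] 0.00102 63
0.2518 -1 [0.529  0.0776 0.0648] 0.00031 53[ WARN:0@1.075] global loadsave.cpp:1063 imwrite_ Unsupported depth image for selected encoder is fallbacked to CV_8U.
```

View pics/r2.png

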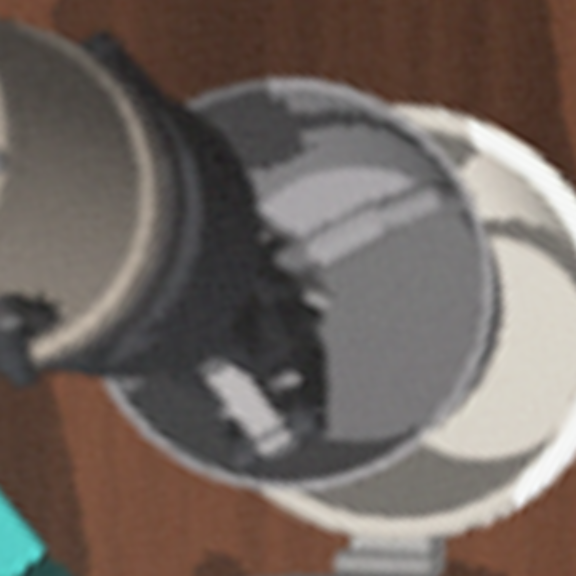

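>>> step_arm(increments=[[0.001,0.0015,-0.02,0,0,0,1],[0.001,0.0015,-0.04,0,0,0,1],[0.001,0.0015,-0.06,0,0,0,1],[0.001,0.0015,-0.08,0,0,0,1],[0.001,0.0015,-0.1,0,0,0,1],[0.001,0.0015,-0.115,0,0,0,1],[0.001,0.0015,-0.12,0,0,0,1],[0.001,0.0015,-0.12,0,0,0,1]])

```text
t: 7.92
eef_pos: [0.5291, 0.0782, 0.1271]
tool_rot: [-0.001, 0.247, 0.969, -0.001]
contact_force: [-1.0, 0.0, -2.5]
gripper_width: 0.118
```

```bash
python3 - <<'E'
from h import *
a=snap('scene');o=bot.get_obs();print(o['eef_pos'],o['contact_force'],o['torque'])
im,s,h=rect(a,[.529,.0787],.130,half=.09); cv2.imwrite('pics/r3.png',cv2.resize(im,None,fx=1.6,fy=1.6)[:,:,::-1])
q=[.529,.0787]
for _ in range(3): q,e,n=circ(a,q[:2],.130,.079,-1,angs=np.arange(-60,150,3))
print('can',q.round(4),e,n)
for _ in range(3): q,e,n=circ(a,q[:2],.130,.071,-1,win=.005,angs=np.arange(-60,150,3))
for z in (.1285,):
  for fx in (True,False):
    for sg in (0,1,-1):
      q=[.529,.078]
      for _ in range(4): q,e,n=circ(a,q[:2],z,.065,sg,win=.005,fixr=fx,angs=np.arange(-60,150,3))
      print(z,sg,q.round(4),e.round(5),n)
E
```

```text
[0.52997197 0.07851816 0.12822611] [ 1.00165769  0.29774509 -2.024751  ] [-0.03679117 -0.09658517 -0.01326079]
can [0.5295 0.0795 0.079 ] 0.0004913649279635057 63[ WARN:0@0.913] global loadsave.cpp:1063 imwrite_ Unsupported depth image for selected encoder is fallbacked to CV_8U.
Traceback (most recent call last):
  File "h.py", line 36, in circ
    q=least_squares(f,[c[0],c[1],r],loss='soft_l1',f_scale=.001)
  File "h.py", line 35, in <lambda>
    f=lambda q: np.hypot(P[:,0]-q[0],P[:,1]-q[1])-(r if fixr else q[2])
                         ~^^^^^
IndexError: too many indices for array: array is 1-dimensional, but 2 were indexed
```

View pics/r3.png

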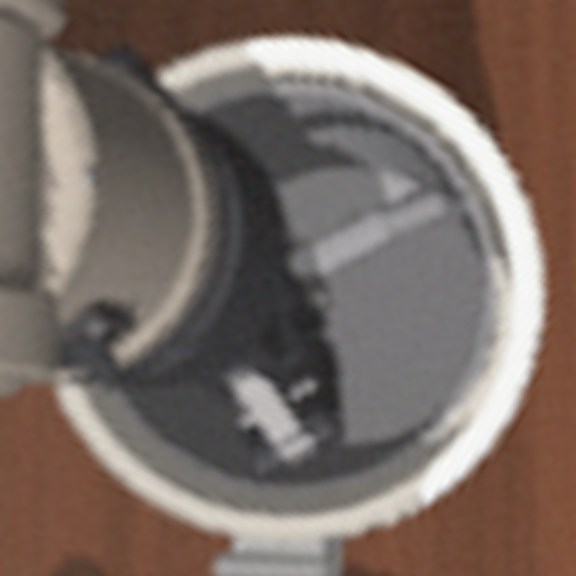

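>>> step_arm(increments=[[0,0.001,-0.006,0,0,0,1],[0,0.001,-0.012,0,0,0,1],[0,0.001,-0.017,0,0,0,1],[0,0.001,-0.019,0,0,0,1],[0,0.001,-0.02,0,0,0,1],[0,0.001,-0.02,0,0,0,1],[0,0.001,-0.02,0,0,0,1]])

```text
t: 8.55
eef_pos: [0.53, 0.0801, 0.1083]
tool_rot: [-0.0, 0.247, 0.969, -0.0]
contact_force: [-1.2, -3.1, -0.7]
gripper_width: 0.122
```

```bash
python3 - <<'E'
from h import *
F=[];X=[]
for i in range(4):
    a=snap('scene');o=bot.get_obs();F.append(np.r_[o['contact_force'],o['torque']]);X.append(o['eef_pos'])
print(np.mean(X,0).round(4),np.mean(F,0).round(2),np.std(F,0).round(2))
im,s,h=rect(a,[.529,.0787],.130,half=.09); cv2.imwrite('pics/r4.png',cv2.resize(im,None,fx=1.6,fy=1.6)[:,:,::-1])
E
```

```text
[0.53   0.0801 0.1083] [-1.97 -3.77 -1.35 -0.7   0.33  0.04] [0.12 0.72 0.41 0.06 0.01 0.02][ WARN:0@4.391] global loadsave.cpp:1063 imwrite_ Unsupported depth image for selected encoder is fallbacked to CV_8U.
```

View pics/r4.png

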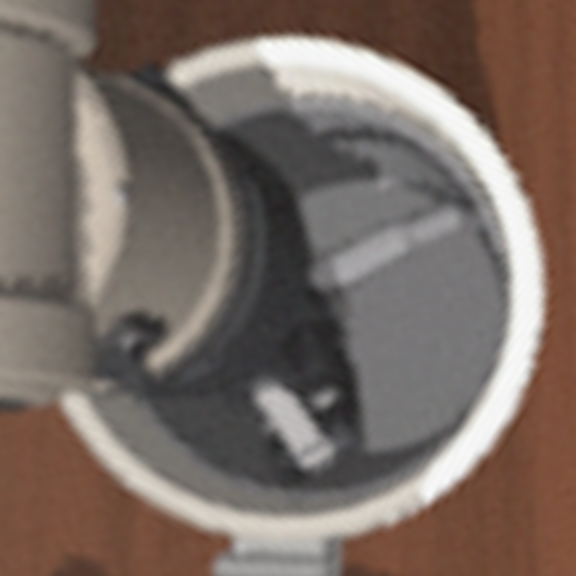

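>>> step_arm(increments=[[-0.0005,-0.001,0,0,0,0,1],[-0.001,-0.002,0,0,0,0,1],[-0.001,-0.002,0,0,0,0,1],[-0.001,-0.002,0,0,0,0,1]])

```text
t: 9.08
eef_pos: [0.5295, 0.0791, 0.1084]
tool_rot: [0.0, 0.246, 0.969, 0.0]
contact_force: [-0.5, -0.8, -2.5]
gripper_width: 0.119
```

```bash
cat >> h.py <<'E'
def force(n=4,cam='scene'):
    F=[];X=[]
    for i in range(n):
        d=snap(cam);o=bot.get_obs();F.append(np.r_[o['contact_force'],o['torque']]);X.append(o['eef_pos'])
    print(np.mean(X,0).round(4),np.mean(F,0).round(2),np.std(F,0).round(2),o['t']); return d
E
python3 -c "
from h import *
force()"
```

```text
[0.5294 0.079  0.1084] [-0.41 -0.18 -2.15  0.01  0.01 -0.01] [0.17 0.34 0.25 0.02 0.04 0.02] 9.2833
```

>>> step_arm(increments=[[0,0,-0.002,0,0,0,1],[0,0,-0.004,0,0,0,1],[0,0,-0.004,0,0,0,1],[0,0,-0.004,0,0,0,1]])

```text
t: 9.62
eef_pos: [0.5291, 0.0786, 0.1041]
tool_rot: [-0.0, 0.247, 0.969, -0.0]
contact_force: [-0.1, -0.2, -3.1]
gripper_width: 0.116
```

```bash
python3 -c "
from h import *
force()"
```

```text
[0.5292 0.0785 0.1043] [ 0.21  0.5  -2.67  0.01 -0.   -0.01] [0.3  0.27 0.41 0.01 0.01 0.04] 9.8167
```

Still free, about 4 mm to go.

>>> step_arm(increments=[[0,0,-0.001,0,0,0,1],[0,0,-0.002,0,0,0,1],[0,0,-0.002,0,0,0,1]])

```text
t: 10.07
eef_pos: [0.5292, 0.0788, 0.1022]
tool_rot: [-0.0, 0.246, 0.969, 0.0]
contact_force: [0.3, -0.8, -2.7]
gripper_width: 0.116
```

```bash
python3 -c "
from h import *
force()"
```

```text
[0.5293 0.0787 0.1023] [ 0.08  0.49 -2.32  0.18 -0.03  0.02] [0.13 0.34 0.7  0.02 0.02 0.02] 10.2667
```

>>> step_arm(increments=[[0,0.0003,0,0,0,0,1],[0,0.0003,-0.001,0,0,0,1],[0,0.0003,-0.001,0,0,0,1]])

```text
t: 10.52
eef_pos: [0.5291, 0.0788, 0.1013]
tool_rot: [-0.0, 0.247, 0.969, -0.0]
contact_force: [-0.0, -0.6, -0.7]
gripper_width: 0.12
```

```bash
python3 -c "
from h import *
force()"
```

```text
[0.5291 0.0787 0.1013] [-1.29 -0.74 -0.94  0.05  0.16  0.02] [0.61 0.48 0.23 0.03 0.04 0.03] 10.7167
```

>>> step_arm(increments=[[-0.0003,0,0,0,0,0,1],[-0.0003,0,-0.0006,0,0,0,1],[-0.0003,0,-0.0006,0,0,0,1]])

```text
t: 10.97
eef_pos: [0.5291, 0.0787, 0.101]
tool_rot: [0.0, 0.247, 0.969, 0.0]
contact_force: [-1.5, -0.8, 3.5]
gripper_width: 0.119
```

```bash
python3 -c "
from h import *
force()"
```

```text
[0.5291 0.0787 0.101 ] [-2.42 -0.63  4.77 -0.13  0.43  0.01] [0.36 0.63 0.43 0.05 0.02 0.01] 11.1667
```

>>> step_arm(increments=[[-0.0002,0,0.0005,0,0,0,1],[-0.0004,0,0.0005,0,0,0,1],[-0.0004,0,0.0005,0,0,0,1]])

```text
t: 11.42
eef_pos: [0.5289, 0.0787, 0.1011]
tool_rot: [0.0, 0.247, 0.969, -0.0]
contact_force: [2.1, -1.4, -2.9]
gripper_width: 0.12
```

```bash
python3 -c "
from h import *
force()"
```

```text
[0.529  0.0787 0.1011] [ 2.2  -1.29 -4.07 -0.18 -0.58 -0.01] [0.64 0.56 0.4  0.02 0.07 0.02] 11.6167
```

>>> step_arm(increments=[[0.0002,-0.0001,0.0005,0,0,0,1],[0.0002,-0.0001,0.001,0,0,0,1],[0.0002,-0.0001,0.001,0,0,0,1]])

```text
t: 11.87
eef_pos: [0.5287, 0.0789, 0.1022]
tool_rot: [-0.0, 0.246, 0.969, 0.0]
contact_force: [1.1, 0.1, -3.2]
gripper_width: 0.118
```

```bash
python3 -c "
from h import *
force()"
```

```text
[0.5287 0.0789 0.1023] [ 1.36 -0.24 -3.57 -0.07 -0.44 -0.01] [0.19 0.09 0.56 0.02 0.02 0.02] 12.0667
```

>>> step_arm(increments=[[0.0002,0,0,0,0,0,1],[0.0004,0,0,0,0,0,1],[0.0004,0,0,0,0,0,1]])

```text
t: 12.32
eef_pos: [0.5289, 0.0789, 0.1022]
tool_rot: [-0.0, 0.246, 0.969, 0.0]
contact_force: [1.6, 0.0, -3.2]
gripper_width: 0.119
```

```bash
python3 -c "
from h import *
force()"
```

```text
[0.529  0.0789 0.1022] [ 0.74 -0.08 -2.59  0.03 -0.22  0.01] [0.28 0.42 0.61 0.02 0.02 0.03] 12.5167
```

>>> step_arm(increments=[[0.0003,0,0,0,0,0,1],[0.0003,0,-0.0005,0,0,0,1],[0.0003,0,-0.001,0,0,0,1],[0.0003,0,-0.001,0,0,0,1]])

```text
t: 12.85
eef_pos: [0.5291, 0.0787, 0.1012]
tool_rot: [-0.0, 0.247, 0.969, -0.0]
contact_force: [-1.0, 0.1, -0.1]
gripper_width: 0.121
```

```bash
python3 -c "
from h import *
force()"
```

```text
[0.5291 0.0787 0.1012] [-2.32 -0.48  0.89  0.05  0.42  0.  ] [0.67 0.32 0.76 0.03 0.07 0.02] 13.05
```

>>> step_arm(increments=[[-0.0002,0,0,0,0,0,1],[-0.0002,0,0,0,0,0,1]])

```text
t: 13.22
eef_pos: [0.5291, 0.0787, 0.1012]
tool_rot: [-0.0, 0.247, 0.969, -0.0]
contact_force: [-2.0, -0.2, 1.2]
gripper_width: 0.118
```

```bash
python3 -c "
from h import *
force()"
```

```text
[0.5291 0.0787 0.1012] [-2.73  0.27  1.49  0.01  0.46  0.01] [0.21 0.24 0.11 0.02 0.04 0.01] 13.4167
```

>>> step_arm(increments=[[0,0,0,0,0,0,0.7],[0,0,0,0,0,0,0.6],[0,0,0,0,0,0,0.4],[0,0,0,0,0,0,0.2],[0,0,0,0,0,0,0],[0,0,0,0,0,0,0],[0,0,0,0,0,0,0]])

```text
t: 14.0
eef_pos: [0.5293, 0.0788, 0.1012]
tool_rot: [0.0, 0.247, 0.969, 0.0]
contact_force: [-0.1, 0.4, -1.2]
gripper_width: 0.503
```

```bash
python3 -c "
from h import *
d=force(2)
im,s,h=rect(d,[.529,.0787],.130,half=.09); cv2.imwrite('pics/r5.png',cv2.resize(im,None,fx=1.6,fy=1.6)[:,:,::-1])
"
```

```text
[0.5293 0.0788 0.1012] [ 0.06 -0.28 -0.38  0.03 -0.02 -0.02] [0.43 0.07 0.16 0.02 0.   0.05] 14.1[ WARN:0@2.089] global loadsave.cpp:1063 imwrite_ Unsupported depth image for selected encoder is fallbacked to CV_8U.
```

View pics/r5.png

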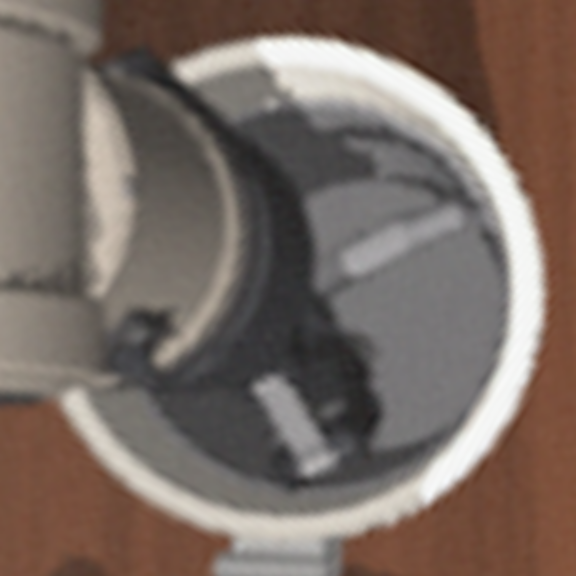

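>>> step_arm(increments=[[0,0,0.01,0,0,0,0],[0,0,0.03,0,0,0,0],[0,0,0.06,0,0,0,0],[0,0,0.1,0,0,0,0],[0,0,0.14,0,0,0,0.5],[0,0,0.18,0,0,5,1],[0,0,0.22,0,0,12,1],[0,0,0.26,0,0,18,1],[0,0,0.3,0,0,24,1],[0,0,0.3,0,0,30,1]])

```text
t: 14.93
eef_pos: [0.5322, 0.0784, 0.4105]
tool_rot: [0.006, -0.015, 1.0, 0.002]
contact_force: [0.6, -0.0, 0.6]
gripper_width: 0.003
```

>>> step_arm(increments=[[0,0.02,0,0,0,0,1],[0,0.06,0,0,0,0,1],[0,0.1,0,0,0,0,1],[0,0.14,0,0,0,0,1],[0,0.18,0,0,0,0,1],[-0.002,0.195,0,0,0,0,1],[-0.002,0.195,0,0,0,0,1]])

```text
t: 15.52
eef_pos: [0.5253, 0.2792, 0.4008]
tool_rot: [-0.001, -0.017, 1.0, 0.0]
contact_force: [-0.3, 0.1, 0.6]
gripper_width: 0.003
```

```bash
python3 -c "
from h import *
d=force(2,'top'); a=snap('scene','u1.png')
cv2.imwrite('pics/u1t.png',d['color'][:,:,::-1]); 
im,s,h=rect(a,[.529,.0787],.130,half=.09); cv2.imwrite('pics/r6.png',cv2.resize(im,None,fx=1.6,fy=1.6)[:,:,::-1])
"
```

```text
[0.5267 0.2747 0.4013] [ 0.06 -1.21 -0.01 -0.09 -0.03  0.05] [0.09 0.12 0.01 0.01 0.   0.03] 15.6167[ WARN:0@3.181] global loadsave.cpp:1063 imwrite_ Unsupported depth image for selected encoder is fallbacked to CV_8U.
```

View pics/u1.png

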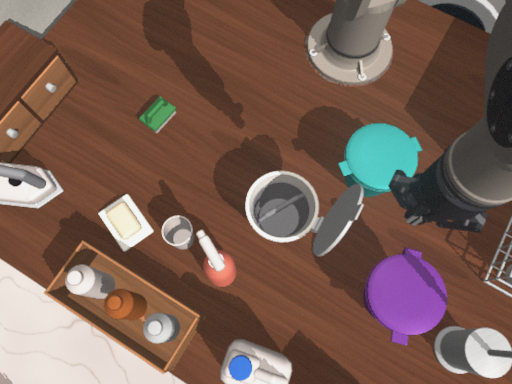

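View pics/r6.png

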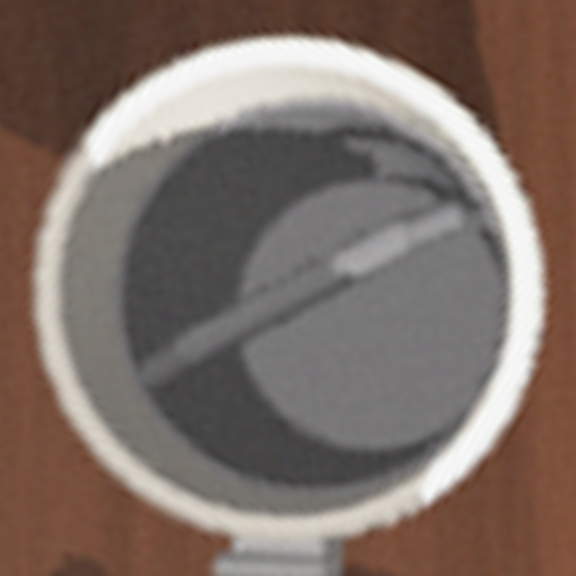

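View pics/u1t.png

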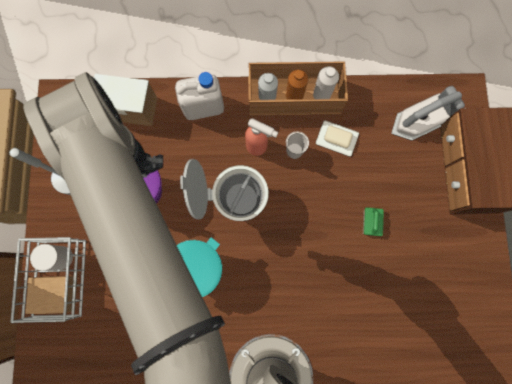

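```bash
python3 - <<'E'
from h import *
for c in ('scene','top'):
    a=snap(c)
    q=[.529,.0787]
    for _ in range(3): q,e,n=circ(a,q[:2],.130,.079,-1)
    print(c,'can',q[:2].round(4))
    im,s,h=rect(a,[.529,.0787],.100,half=.08); cv2.imwrite(f'pics/v_{c}.png',cv2.resize(im,None,fx=1.2,fy=1.2)[:,:,::-1])
A=np.hstack([cv2.imread('pics/v_scene.png'),cv2.imread('pics/v_top.png')])
for k in (0,1): cv2.circle(A,(192+384*k,192),int(65/160*384),(0,0,255),1); 
cv2.imwrite('pics/v.png',A)
E
```

```text
scene can [0.529  0.0791]
top can [0.5292 0.0783][ WARN:0@1.013] global loadsave.cpp:1063 imwrite_ Unsupported depth image for selected encoder is fallbacked to CV_8U.
```

View pics/v.png

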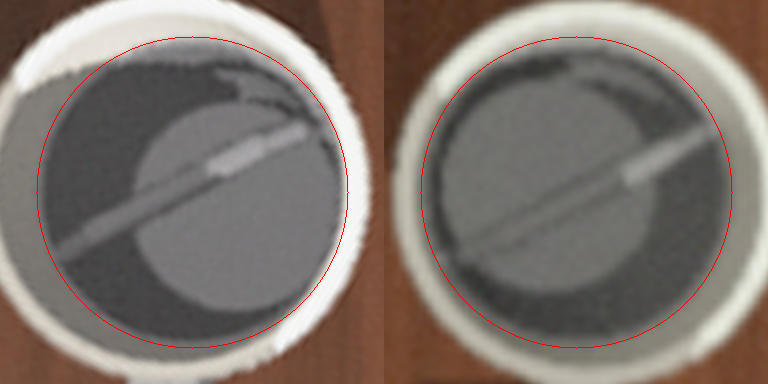

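The liner sits concentric and level: its rim lies on the projected z = 100 mm circle in both views. The canister hasn't moved. Now the lid.

>>> step_arm(increments=[[0,0,-0.04,0,0,0,1],[0,0,-0.08,0,0,0,1],[0,0,-0.11,0,0,0,1],[0,0,-0.13,0,0,0,1],[0,-0.01,-0.13,0,0,0,1],[0,-0.02,-0.13,0,0,0,1],[0,-0.03,-0.13,0,0,0,1],[0,-0.04,-0.13,0,0,0,1],[0,-0.05,-0.13,0,0,0,1],[0,-0.05,-0.13,0,0,0,1]])

```text
t: 16.6
eef_pos: [0.529, 0.2219, 0.2747]
tool_rot: [0.002, -0.011, 1.0, 0.002]
contact_force: [-2.1, -0.5, 7.6]
gripper_width: 0.001
```

```bash
python3 -c "
from h import *
d=force(2); cv2.imwrite('pics/u2.png',cv2.resize(d['color'][120:320,250:500],None,fx=3,fy=3)[:,:,::-1]); 
"
```

```text
[0.5289 0.2229 0.2745] [-0.57  1.03  7.32  0.09  0.15 -0.02] [0.17 0.25 0.19 0.01 0.01 0.  ] 16.7
```

View pics/u2.png

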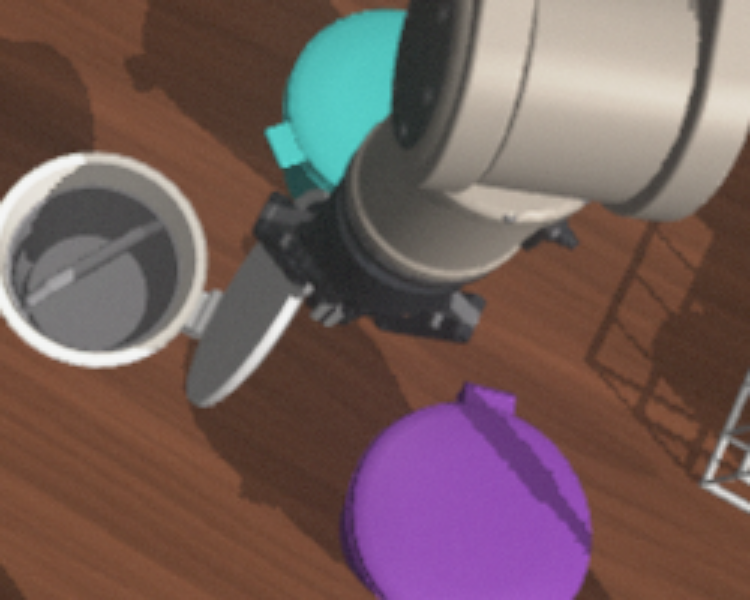

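>>> step_arm(increments=[[0,0,0.01,0,0,0,1],[0,0,0.03,0,0,0,1],[0,0.01,0.06,0,0,0,1],[0,0.03,0.08,0,0,0,1],[0,0.05,0.08,0,0,0,1]])

```text
t: 17.12
eef_pos: [0.5299, 0.2735, 0.358]
tool_rot: [0.004, -0.011, 1.0, 0.003]
contact_force: [0.7, 0.9, 0.7]
gripper_width: 0.001
```

```bash
python3 -c "
from h import *
d=force(1); print(bot.get_obs()['q'].round(2))
D={'scene':d,'top':snap('top')}
for c in D:
  for t in ('lid_edge','lid_hinge','canister_mouth'):
    print(c,t,[(np.round(np.array(x['location'])*[512,384],1),round(x['conf'],2)) for x in bot.place_of(t,c)])
cv2.imwrite('pics/u3.png',np.hstack([cv2.resize(D[c]['color'][y:y+160,x:x+160],(400,400))[:,:,::-1] for c,x,y in (('scene',240,140),('top',140,110))]))
"
```

```text
[0.5279 0.2791 0.3552] [-0.41  4.07 -1.12  0.27  0.03 -0.01] [0. 0. 0. 0. 0. 0.] 17.1667
[-0.89  0.26  0.37  1.61 -0.1   1.28  1.1 ]
scene lid_edge [(array([397.9, 343.7]), 0.91), (array([340.2, 169.9]), 0.73)]
scene lid_hinge [(array([413.2, 143.1]), 0.9), (array([409.9, 251.7]), 0.85), (array([318.4, 222.8]), 0.83)]
scene canister_mouth [(array([378. , 153.6]), 0.83), (array([405. , 294.4]), 0.77)]
top lid_edge [(array([214.5, 239.9]), 0.77), (array([184.8, 182.9]), 0.62), (array([336.9, 137.1]), 0.29)]
top lid_hinge [(array([208.8, 192.6]), 0.87)]
top canister_mouth []
```

View pics/u3.png

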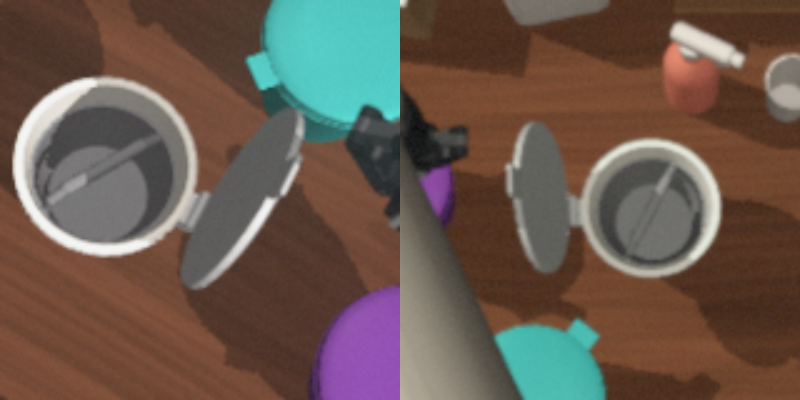

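>>> step_arm(increments=[[0,0,0.02,0,0,-7,1],[0,0,0.02,0,0,-14,1],[0,0,0.02,0,0,-21,1],[0,0,0.02,0,0,-28,1],[0,0,0.02,0,0,-35,1],[0,0,0.02,0,0,-42,1],[0,0,0.02,0,0,-49,1],[0,0,0.02,0,0,-56,1],[0,0,0.02,0,0,-63,1],[0,0,0.02,0,0,-70,1]])

```text
t: 18.35
eef_pos: [0.5274, 0.2728, 0.3712]
tool_rot: [-0.0, 0.566, 0.824, -0.0]
contact_force: [-0.5, 0.6, 0.4]
gripper_width: -0.004
```

>>> step_arm(increments=[[-0.003,0,-0.01,0,0,-7,1],[-0.003,0,-0.03,0,0,-14,1],[-0.003,0,-0.05,0,0,-20,1],[-0.003,0,-0.07,0,0,-20,1],[-0.003,0,-0.085,0,0,-20,1],[-0.003,-0.01,-0.085,0,0,-20,1],[-0.003,-0.02,-0.085,0,0,-20,1],[-0.003,-0.03,-0.085,0,0,-20,1],[-0.003,-0.04,-0.085,0,0,-20,1],[-0.003,-0.04,-0.085,0,0,-20,1]])

```text
t: 19.18
eef_pos: [0.5253, 0.2301, 0.2877]
tool_rot: [0.0, 0.7, 0.714, 0.001]
contact_force: [0.2, -0.0, 0.3]
gripper_width: -0.001
```

```bash
python3 -c "
from h import *
d=force(2);D={'scene':d,'top':snap('top')}
cv2.imwrite('pics/u4.png',np.hstack([cv2.resize(D[c]['color'][y:y+160,x:x+160],(400,400))[:,:,::-1] for c,x,y in (('scene',240,140),('top',100,110))]))
"
```

```text
[0.5249 0.2324 0.2873] [-0.43  0.5   0.09  0.05 -0.   -0.01] [0.29 0.03 0.3  0.   0.02 0.01] 19.2833
```

View pics/u4.png

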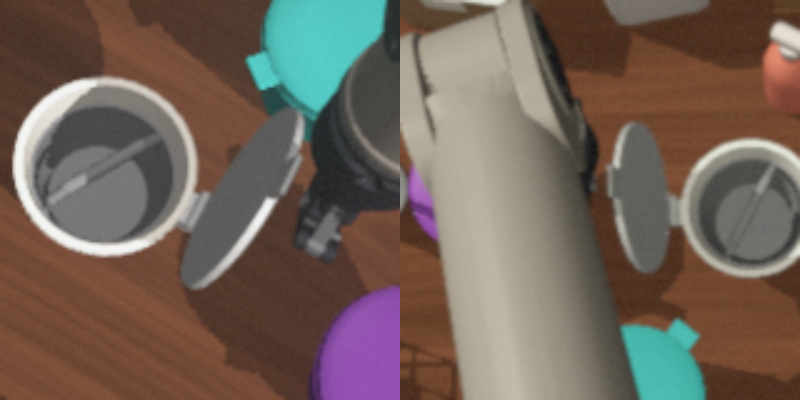

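```bash
python3 -c "
from h import *
d=snap('scene');
I=d['color'].copy()
for P,c in (((.525,.231,.287),(255,0,0)),((.5235,.2072,.315),(0,255,0)),((.525,.231,.315),(255,255,0))):
  p=proj(d,P);print(P,p); cv2.circle(I,tuple(int(round(v)) for v in p),1,c,-1)
t=snap('top');print(proj(t,(.525,.231,.287)),proj(t,(.5235,.2072,.315)))
# tab tip vertical estimates
for z in (.30,.315): print(z,atz(d,(360,206),z),atz(t,(182,184),z))
cv2.imwrite('pics/u5.png',cv2.resize(I[150:270,300:420],(600,600),interpolation=2)[:,:,::-1])
"
```

```text
(0.525, 0.231, 0.287) [365.26614789 221.21861415]
(0.5235, 0.2072, 0.315) [357.27485509 209.27485731]
(0.525, 0.231, 0.315) [369.63527834 217.1104539 ]
[174.71147628 183.72089475] [182.41042252 181.79607076]
0.3 [0.51017927 0.20976927 0.3       ] [0.52128769 0.21085355 0.3       ]
0.315 [0.51601152 0.20854061 0.315     ] [0.51818126 0.20808843 0.315     ]
```

View pics/u5.png

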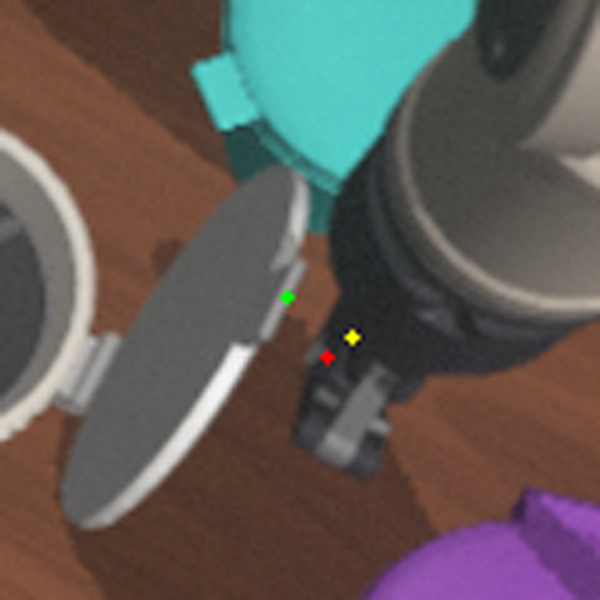

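>>> step_arm(increments=[[-0.006,-0.005,0,0,0,0,1],[-0.006,-0.013,0,0,0,0,1],[-0.006,-0.021,0,0,0,0,1],[-0.005,-0.03,0,0,0,0,1],[-0.005,-0.039,0,0,0,0,1],[-0.004,-0.048,0,0,0,0,1],[-0.003,-0.058,-0.001,0,0,0,1],[-0.002,-0.068,-0.001,0,0,0,1],[-0.001,-0.078,-0.002,0,0,0,1],[0,-0.089,-0.003,0,0,0,1]])

```text
t: 20.27
eef_pos: [0.524, 0.1436, 0.2828]
tool_rot: [-0.0, 0.698, 0.716, -0.0]
contact_force: [-1.1, 1.0, -0.7]
gripper_width: 0.0
```

```bash
python3 -c "
from h import *
d=force(2);D={'scene':d,'top':snap('top')}
cv2.imwrite('pics/u6.png',np.hstack([cv2.resize(D[c]['color'][y:y+160,x:x+160],(400,400))[:,:,::-1] for c,x,y in (('scene',240,140),('top',140,110))]))
"
```

```text
[0.5243 0.1411 0.2828] [-0.05 -0.77 -0.32 -0.01  0.03 -0.02] [0.33 0.88 0.04 0.03 0.   0.03] 20.3667
```

View pics/u6.png

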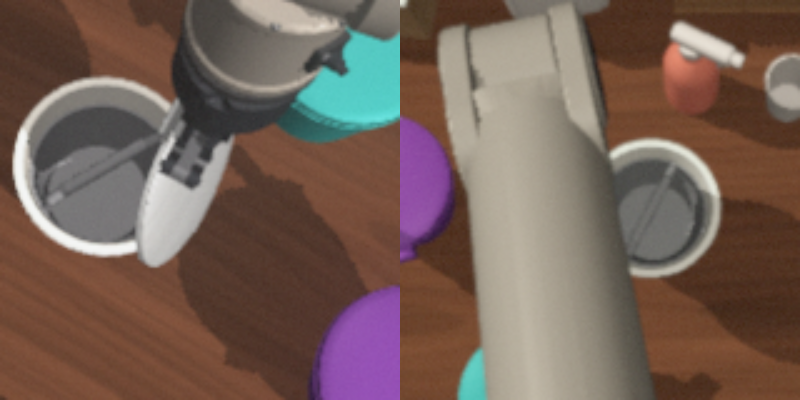

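>>> step_arm(increments=[[0.0015,-0.019,-0.006,0,0,0,1],[0.003,-0.038,-0.014,0,0,0,1],[0.004,-0.055,-0.024,0,0,0,1],[0.005,-0.071,-0.037,0,0,0,1],[0.006,-0.085,-0.051,0,0,0,1],[0.007,-0.0975,-0.068,0,0,0,1],[0.008,-0.107,-0.085,0,0,0,1],[0.009,-0.115,-0.104,0,0,0,1],[0.009,-0.115,-0.104,0,0,0,1]])

```text
t: 21.17
eef_pos: [0.5312, 0.0282, 0.1763]
tool_rot: [-0.001, 0.699, 0.715, -0.003]
contact_force: [-0.7, -0.2, -0.3]
gripper_width: -0.004
```

```bash
python3 -c "
from h import *
d=force(2);D={'scene':d,'top':snap('top')}
cv2.imwrite('pics/u7.png',np.hstack([cv2.resize(D[c]['color'][y:y+160,x:x+160],(400,400))[:,:,::-1] for c,x,y in (('scene',210,120),('top',160,110))]))
"
```

```text
[0.5326 0.0295 0.1785] [ 0.26 -0.45  0.1   0.02 -0.   -0.01] [0.34 0.46 0.16 0.01 0.01 0.01] 21.2667
```

View pics/u7.png

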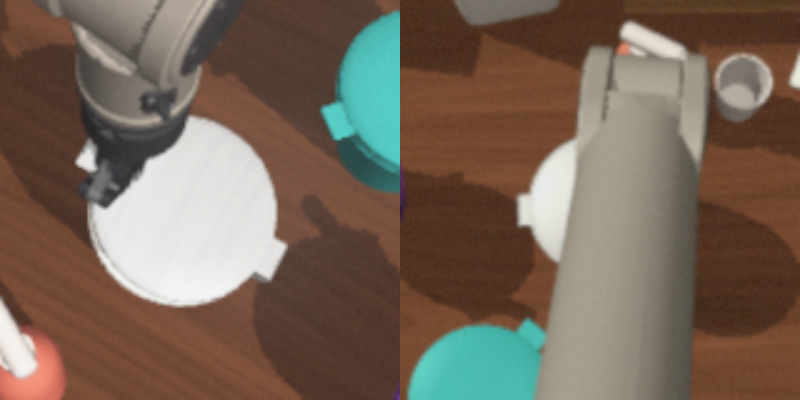

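>>> step_arm(increments=[[0,-0.003,-0.01,0,0,0,1],[0,-0.005,-0.02,0,0,0,1],[0,-0.007,-0.03,0,0,0,1],[0,-0.007,-0.035,0,0,0,1],[0,-0.007,-0.035,0,0,0,1]])

```text
t: 21.73
eef_pos: [0.5328, 0.0226, 0.1443]
tool_rot: [-0.001, 0.698, 0.716, -0.0]
contact_force: [-4.1, -1.1, 9.5]
gripper_width: -0.006
```

>>> step_arm(increments=[[0,0,-0.001,0,0,0,1],[0,0,-0.002,0,0,0,1],[0,0,-0.003,0,0,0,1]])

```text
t: 21.98
eef_pos: [0.5335, 0.0222, 0.1436]
tool_rot: [-0.001, 0.698, 0.716, 0.001]
contact_force: [-13.9, -1.6, 42.2]
gripper_width: 0.001
```

>>> step_arm(increments=[[0,0,0.003,0,0,0,1],[0,0,0.01,0,0,0,1],[0,0,0.04,0,0,0,1],[0,0,0.08,0,0,0,1],[0,0,0.12,0,0,0,1],[0,0,0.16,0,0,0,1],[-0.02,-0.04,0.18,0,0,0,1],[-0.03,-0.08,0.18,0,0,0,1],[-0.04,-0.12,0.18,0,0,0,1],[-0.05,-0.16,0.18,0,0,0,1]])

```text
t: 22.82
eef_pos: [0.4839, -0.1334, 0.3217]
tool_rot: [0.0, 0.698, 0.716, 0.001]
contact_force: [0.9, -0.4, 0.4]
gripper_width: 0.002
```

>>> step_arm(increments=[[0,-0.03,0,0,0,0,1],[0,-0.06,0,0,0,0,1],[0,-0.08,0,0,0,0,1],[0,-0.08,0,0,0,0,1]])

```text
t: 23.15
eef_pos: [0.4832, -0.217, 0.3213]
tool_rot: [0.001, 0.701, 0.714, -0.001]
contact_force: [0.1, 0.3, -0.3]
gripper_width: -0.001
```

```bash
python3 -c "
from h import *
d=force(2);D={'scene':d,'top':snap('top')}
cv2.imwrite('pics/u8.png',np.hstack([cv2.resize(D[c]['color'][y:y+160,x:x+160],(400,400),interpolation=2)[:,:,::-1] for c,x,y in (('scene',210,120),('top',160,110))]))
for c in D:
  print(c,[(np.round(np.array(x['location'])*[512,384],1),round(x['conf'],2)) for x in bot.place_of('lid_edge',c)])
  print('expected tab shut',proj(D[c],(.529+.098*.077,.0787-.098,.133)))
  for r,z in ((.079,.138),):
    for fx in (True,False):
      q=[.529,.0787]
      for _ in range(3): q,e,n=circ(D[c],q[:2],z,r,-1,win=.008,fixr=fx)
      print('lid',q.round(4),e.round(5))
cv2.imwrite('pics/full.png',cv2.resize(D['scene']['color'],None,fx=1.5,fy=1.5)[:,:,::-1])
"
```

```text
[ 0.4839 -0.2135  0.3209] [ 0.08 -0.12 -0.09  0.01 -0.01 -0.03] [0.02 0.33 0.41 0.03 0.03 0.03] 23.25
scene [(array([398.1, 345. ]), 0.85), (array([340.1, 168.4]), 0.8), (array([239.9, 181.4]), 0.67)]
expected tab shut [240.43873619 185.03858043]
lid [0.5291 0.0798 0.079 ] 0.00097
lid [0.5295 0.0799 0.0798] 0.00079
top [(array([214.6, 241. ]), 0.89), (array([277.3, 189.3]), 0.6), (array([122.2, 150.6]), 0.58)]
expected tab shut [274.19043196 189.02756176]
lid [0.5291 0.0785 0.079 ] 0.00052
lid [0.529  0.0785 0.0795] 0.00044
```

View pics/u8.png

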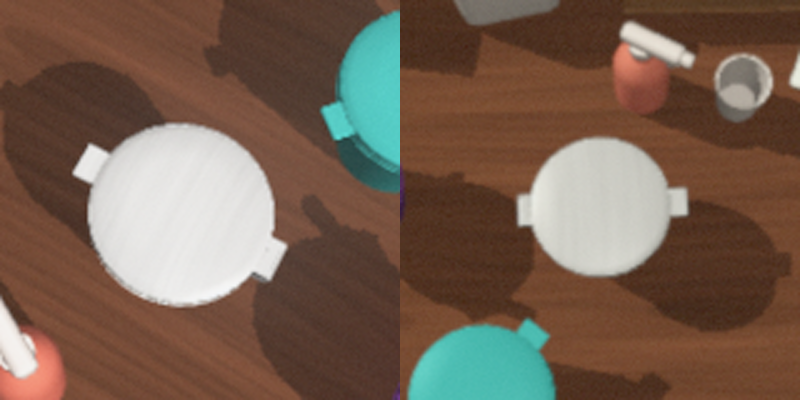

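View pics/full.png

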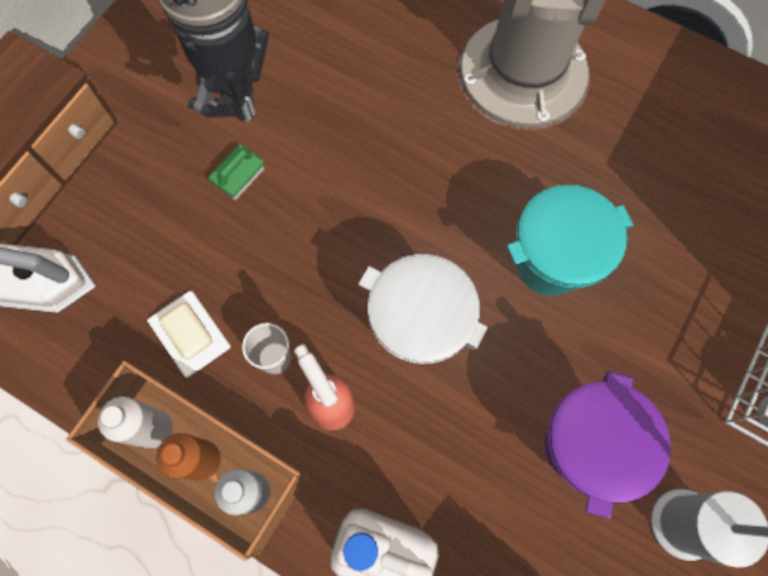

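```bash
python3 -c "
from h import *
print(bot.hand_in()); print(bot.get_obs()['t'])"
```

```text
the job is handed in; nothing more can be done
None
the job is handed in; nothing more can be done
```

The liner is in the white canister, the lid is shut, and the job is handed in at about 23 s of the 64 s allowed.

- **Liner:** I lifted it by its arch handle, centred it by the contact forces and let go once the walls took its weight. Before I closed the lid, both cameras showed its rim concentric and level at the expected rest height, about 100 mm.
- **Lid:** I pushed it from behind and over to shut. Its disc centre is within about 1 mm of the canister's axis. The fingertip stopped at 143.6 mm, which matches the shut lid's dome height, and the thumb tab is where a shut lid puts it.
- **Everything else:** The canister was still in place within about 1 mm. The bystanders and the purple and turquoise look-alikes look untouched in the last picture, and the arm is clear of everything.

Three things did not go cleanly:
- **Liner seating:** While I was feeling for the seat, the liner pressed the wall with about 7 N for a moment. I lifted it about 1.5 mm, centred it again and reseated it more lightly.
- **First lid push:** A gripper knuckle, part of the gripper's body, landed on the tab at about 7 N. I backed off and turned the gripper 90°.
- **Final lid press:** The fingertips reached about 42 N on the shut lid, more than I meant. That is above the 40 N limit set for the arm and gripper body, but only the fingers were touching.

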